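# Set the backlight tester's range and start the test

### The job

The backlight tester's selector stands at rest. Push its upright tab round gently with the side of a fingertip, without gripping it, until the tab points at the cross-shaped mark; only then press the large round test button at the far edge of the panel all the way in and let it come back up. Leave the tab pointing at the cross, and lift, carry or knock aside nothing that lies around.

Things in the scene. Friction and masses are not known exactly. Their poses are not given: they have to be found in the camera images.
- tester: Bench tester for TV backlights: fixed grey box with a flat black top panel, 260 x 260 mm, 70 mm high. Origin on the table under the selector's axis; the box reaches 120 mm towards its own -x (its front, roughly facing the robot), 140 mm towards +x and 130 mm to each side in y. Selector at the origin, test button 110 mm from it towards +x.
- selector (a joint): Angle of the rotary selector, rad: 0 = tab towards the tester's front (-x), positive = counterclockwise seen from above; stops at -2.2 and +2.2. Starts between -0.4 and 0.4. No spring or clicks: light friction (0.08 N m, about 1.5 N at the tab), stays where left. The four marks lie at -1.83, -0.96, 0.96 and 1.83
- axis (a point): Point on the selector's axis at the height of the panel (70 mm above the table). The selector is a grey disc of 40 mm radius whose top is 12 mm above the panel, with a hub of 12 mm radius up to 20 mm above the panel, and the tab
- tab (a point): Centre of the outer part of the tab, 55 mm from the axis and 30 mm above the panel. The tab is an upright grey fin pointing radially outward, 8 mm thick, reaching from 30 to 66 mm from the axis and from 8 to 42 mm above the panel. Its flat sides are what is pushed
- aim (a point): Point that the tab points at: on the tab's centre line, 95 mm from the axis, 4 mm above the panel; it turns with the selector. It lies over a mark's centre when the tab points right at that mark
- mark_cross: THE TARGET: plus-shaped cross, 32 mm over its arms, arms 9 mm wide, 4 mm thick bare aluminium, fixed on the tester's black panel; origin at the centre of its underside, on the panel, 95 mm from the selector's axis. Which mark sits at which of the four places changes from run to run
- mark_disc: Solid disc, 28 mm across, 4 mm thick bare aluminium, fixed on the tester's black panel; origin at the centre of its underside, on the panel, 95 mm from the selector's axis. Which mark sits at which of the four places changes from run to run
- mark_bar: Single straight bar, 32 x 9 mm, 4 mm thick bare aluminium, fixed on the tester's black panel; origin at the centre of its underside, on the panel, 95 mm from the selector's axis. Which mark sits at which of the four places changes from run to run
- mark_ring: Ring, 32 mm across, 22 mm hole, 4 mm thick bare aluminium, fixed on the tester's black panel; origin at the centre of its underside, on the panel, 95 mm from the selector's axis. Which mark sits at which of the four places changes from run to run
- test_button (a joint): Travel of the test button, m: 0 = up, 0.006 = fully in; a spring needs 5 N to bring it fully in and lifts it again
- test_button_top (a point): Centre of the top of the test button, a round grey cap 32 mm across in a steel housing, facing up
- capacitor: Blue upright capacitor, 24 mm across, 37 mm high, loose on the tester; origin under its centre; not to be moved
- fuse_cup: White plastic cup, 40 mm across, 28 mm high, loose on the tester; origin under its centre; not to be moved
- tape: Roll of tape, 90 mm across, 22 mm high, lying loose; not to be moved
- screwdriver: Screwdriver 190 mm long, lying loose along its x; not to be moved
- remote: Black remote control 170 x 44 x 20 mm, lying loose; not to be moved
- spray_can: Green spray can, 54 mm across, 200 mm high, standing loose; not to be moved
- board: Green circuit board 130 x 90 mm with parts up to 28 mm high, lying loose; not to be moved

How it is judged:
By the outcome, as a careful person would: the job done as asked, in the order asked, and still so for the second after the job is handed in, with the robot touching nothing.
It also fails if it takes over 54 s, if anything falls off the work surface, if the arm or the gripper's body presses on something with over 40 N, if the wrist force passes 120 N, or if a joint passes its speed limit or range.

### The arm

A 6-joint arm with a two-finger parallel gripper is mounted at the origin on the work surface. World frame = base frame: x ahead of the robot, y to its left, z up, the work surface at z = 0. Lengths are in mm, angles in rad, forces in N, time in s.
With the tool pointing down it reaches from about 275 to 750 mm from the base axis. Payload 10.2 kg.
Tool frame: the origin (TCP) lies at the very end of the fingers, on their centre line; the grasp point (between the pads) lies 19 mm behind it; z points along the fingers, y is the line along which they close (so a half turn about z gives the same grasp; the last joint's range is limited). The gripper opens to 85 mm and grips with 20 to 120 N. Pads are 22 mm wide; open, the fingers measure 114 mm over their backs; the gripper's body (76 mm by 85 mm) begins 54 mm behind the grasp point. The pads swing forward as they close: fully open they stand 13 mm farther back than shut.
Start: joints at [-1.378, 0.313, 1.498, -0, 1.331, -0.223], TCP at [212.047, -480.278, 231.294] pointing down, gripper open.
Joint ranges: [-2.94, 2.94], [-0.97, 2.17], [0.19, 2.56], [-1.23, 4.37], [0.02, 3.11], [-2.88, 2.88]. Speed limits (rad/s): [2.39, 2.39, 3.01, 3.14, 3.14, 3.14].

### API

Orientations are given as a unit quaternion [w, x, y, z].
In Python, from rig import ctrl, optics gives the robot as it stands. The module is installed in compiled form; this text tells all that it offers.
- The arm moves only by the shell command python3 -m handwheel 'ROWS' [FORCE]. ROWS is JSON, a list that holds one entry, the list of rows, each a list of 5 numbers: the gripper command: -1 is fully open, 1 is shut, values between are in proportion, then the shift along the world's x, y, z in units of 50 mm (1.0 is 50 mm), then the turn about the world's z in units of 8 degrees (1.0 is 8 degrees). In form: [[[gripper, tx, ty, tz, twist], ...]]. A call has 1 to 10 rows; each row shifts and turns the commanded pose from where the row before left it; what a row does not reach is not made up. A row lasts 1/10 s, in which the tool goes at most 50 mm and 8.59 degrees, less where a joint would pass 70% of its speed; a pose out of reach is approached as far as the arm can. A call is refused whole if a number of a shift passes 1 or a number of a turn 1, either way. A call with a gripper value outside its range is refused whole. The fingers move at their own pace and stop on an object; FORCE is the grip in N (left out, the last holds). Time passes only in rows, so rows that do not move let the fingers close. It gives the time, the measured TCP pose, the force, the opening and the grip force at its end, in the units of the state.
- ctrl.sense(): the state, without advancing time (a new reading comes with each control period).
- optics.capture(name): name is "side" or "top"; returns a dict with "img" (420x560x3 uint8, blue, green, red), "K" (3x3 intrinsics, pixels), "R" (3x3) and "t" (3): a world point X has camera coordinates R X + t. Camera axes: x right, y down, z forward; pixel columns grow to the right and rows downward; lengths in mm; the calibration is good to about 2 mm. A picture is of the moment at which its call begins. There is no depth.
- ctrl.finish_job(): hands the job in; it is judged then, once.
The state is a dict: "time_s": time; "joints": joint angles; "dq": joint speeds; "tau": joint torques, N m; "eef_pos": TCP position; "ee_rot": TCP orientation; "force": force on the tool from outside, world axes, zero at the start; "wrist_torque": the same for the moment, N m; "grip_width": opening from 0.0 (shut) to 1.0 (fully open); "grip_force": force on a finger pad.
Only numpy, scipy, OpenCV 4.12 (cv2) and the standard library are available. Lean on these libraries where they do the work, as an engineer would, in place of code of your own. Each camera call takes 0.05 s, during which the arm holds its last target. There are 200 camera calls.

## Working session

There is one attempt and no reset: what is moved stays moved. The work goes in short steps, Python scripts to look and compute and a shell command to move; the robot and the scene stay as the last step left them, time stands still between calls to the robot, and variables do not carry over. Pictures are saved under pics/ and viewed, at most 10 in all, crops included, and the job is handed in when it is done.

```bash
mkdir -p pics
python3 - <<'E'
from rig import ctrl, optics
import cv2,pickle
for n in("top","side"):
    c=optics.capture(n); cv2.imwrite(f"pics/{n}0.png",c["img"]); pickle.dump(c,open(f"{n}0.pkl","wb"))
    print(n,c["K"].round(1).tolist(),c["R"].round(4).tolist(),c["t"].round(1).tolist())
s=ctrl.sense();print(s["ee_rot"],s["eef_pos"],s["grip_width"],s["time_s"])
E
```

```text
top [[396.6, 0.0, 274.7], [0.0, 396.6, 214.1], [0.0, 0.0, 1.0]] [[-0.0039, -0.9999, -0.0137], [-0.9933, 0.0054, -0.1153], [0.1153, 0.0132, -0.9932]] [81.9, 527.8, 1172.9]
side [[440.4, 0.0, 277.5], [0.0, 440.4, 203.9], [0.0, 0.0, 1.0]] [[0.9616, -0.2743, -0.0053], [-0.163, -0.5557, -0.8153], [0.2207, 0.7848, -0.5791]] [-501.7, 204.0, 1001.7]
[-5.62403946e-04  9.78468952e-01  2.06393300e-01 -1.11846565e-06] [ 211.99825671 -480.0453804   230.79689416] 0.999249505600455 0.1
```

View pics/top0.png

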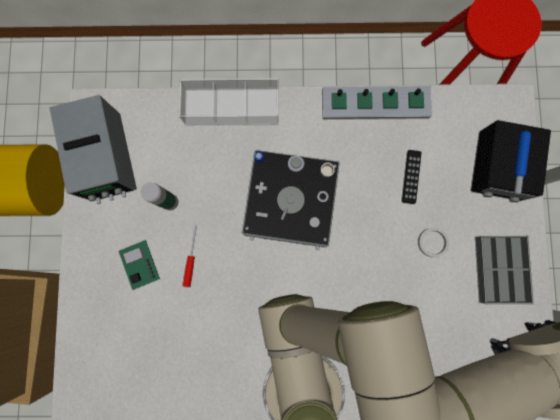

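View pics/side0.png

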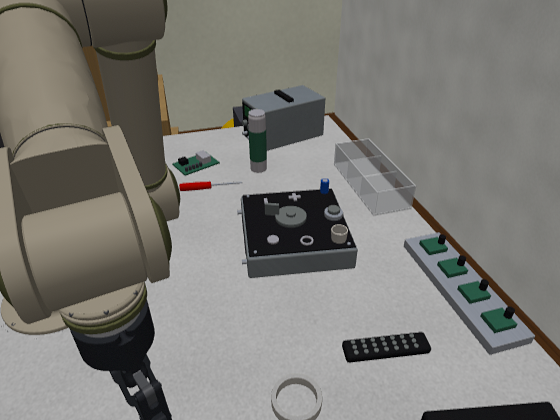

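Top view: selector disc at about (290,199), tab towards (285,216), cross (261,187), bar (262,214), ring (323,196), disc (314,222), button (296,163), capacitor (259,156) and cup (327,170). Next I measure these precisely.

```bash
cat > h.py <<'E'
import numpy as np,cv2,pickle
def ray(c,u,v,z):
    R,t,K=np.array(c["R"]),np.array(c["t"]),np.array(c["K"])
    C=-R.T@t; d=R.T@np.linalg.solve(K,[u,v,1.]); return (C+d*(z-C[2])/d[2])[:2]
def proj(c,X):
    p=np.array(c["K"])@(np.array(c["R"])@np.array(X)+np.array(c["t"])); return p[:2]/p[2]
E
python3 - <<'E'
from h import *
c=pickle.load(open("top0.pkl","rb")); im=c["img"]
g=cv2.cvtColor(im,cv2.COLOR_BGR2GRAY); hull=np.zeros_like(g)
m=((g>70)*255).astype(np.uint8)
roi=np.zeros_like(m); cv2.fillConvexPoly(roi,np.array([[258,154],[334,161],[325,241],[247,233]]),255)
m&=roi
n,l,s,ce=cv2.connectedComponentsWithStats(m)
for i in range(1,n):
    if s[i,4]>8: print(s[i],ce[i].round(1),ray(c,*ce[i],74).round(1),ray(c,*ce[i],82).round(1))
b=cv2.resize(im[145:255,235:345],(600,600),interpolation=cv2.INTER_CUBIC)
d=pickle.load(open("side0.pkl","rb"))["img"]
b2=cv2.resize(d[170:280,230:370],(760,597),interpolation=cv2.INTER_CUBIC)
cv2.imwrite("pics/topz.png",b);cv2.imwrite("pics/sidez.png",b2)
E
```

```text
[257 154   5   6  22] [259.2 156.3] [696.9 124.3] [694.8 123.9]
[288 157  17  15 206] [295.6 163.6] [673.7  16.2] [671.7  16.5]
[320 162  15  15 175] [326.9 169. ] [656.7 -76.2] [654.8 -75.3]
[255 182  12  12  84] [260.7 187.3] [603.  119.8] [601.6 119.4]
[277 186  28  34 627] [290.1 200. ] [564.7  33.3] [563.5  33.6]
[317 191  12  11  82] [322.4 196. ] [576.1 -61.4] [574.8 -60.6]
[256 212  12   6  51] [261.4 214.2] [523.2 117.9] [522.3 117.5]
[309 217  11  11  92] [314.1 221.8] [499.9 -36. ] [499.1 -35.3]
```

View pics/topz.png

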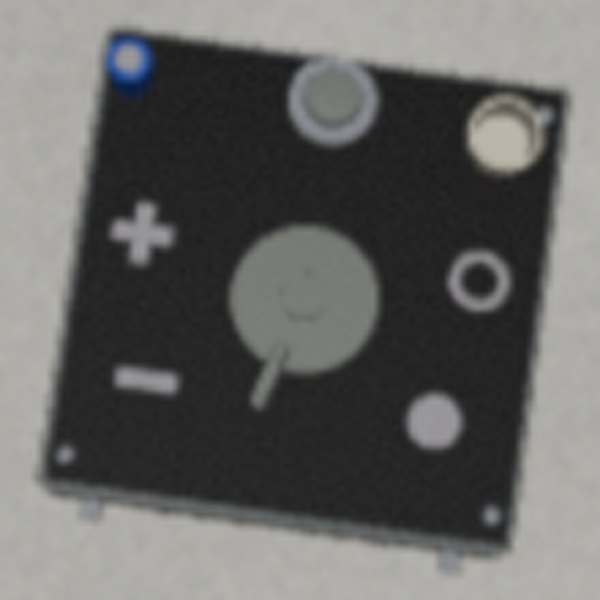

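Run:
```python
from h import *
from scipy.optimize import least_squares
c=pickle.load(open("top0.pkl","rb"))
px={-1.83:(260.7,187.3),1.83:(322.4,196.),-.96:(261.4,214.2),.96:(314.1,221.8)}
L=np.array([[-95*np.cos(a),-95*np.sin(a)] for a in px]); W=np.array([ray(c,*p,73) for p in px.values()])
def T(p,L): 
    s,k=np.sin(p[2]),np.cos(p[2]); return L@np.array([[k,s],[-s,k]])+p[:2]
r=least_squares(lambda p:(T(p,L)-W).ravel(),[565,33,-.1]); p=r.x
print("axis",p.round(4),"resid",r.fun.round(1))
# tab: base visible & tip in zoom (scale 600/110)
k=110/600; z2p=lambda x,y:(235-.5+k*(x+.5),145-.5+k*(y+.5))
tip=ray(c,*z2p(259,406),112); 
d=tip-p[:2]; print("tip r",np.hypot(*d),"a",(np.arctan2(d[1],d[0])-np.pi-p[2]+np.pi)%(2*np.pi)-np.pi)
B=T(p,np.array([[110,0]]))[0]; print("button",B)
for n in("top0","side0"):
    cc=pickle.load(open(n+".pkl","rb"))
    print(n,[proj(cc,[*B,z]).round(1).tolist() for z in (70,80,90,100)])
```

```text
axis [ 5.656226e+02  3.282760e+01 -1.489000e-01] resid [ 0.   0.1 -0.1 -0.  -0.  -0.   0.1 -0. ]
tip r 65.74680699575461 a -0.23735307831911312
button [674.40575611  16.51135214]
top0 [[295.5, 163.7], [295.6, 162.9], [295.7, 162.1], [295.9, 161.2]]
side0 [[333.1, 214.8], [333.4, 211.7], [333.7, 208.5], [334.0, 205.2]]
```

View pics/sidez.png

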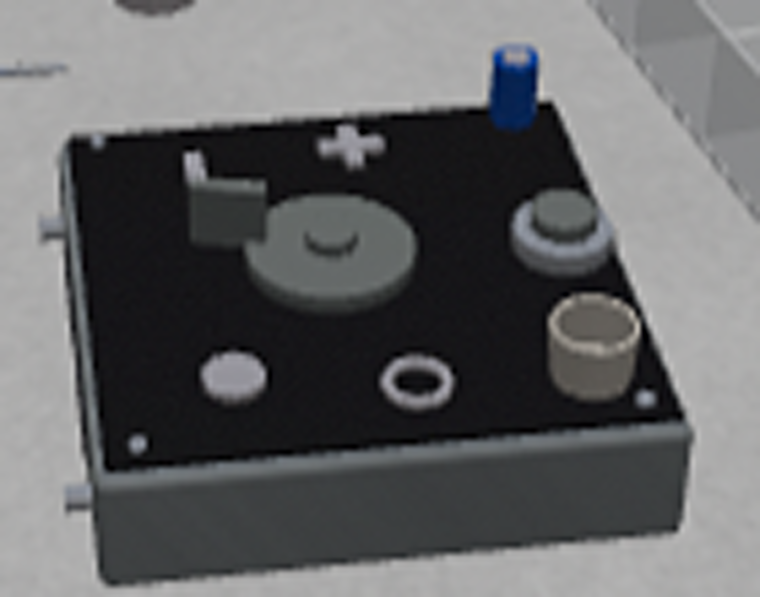

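Side view: tab stands at front-left of the disc with the cap of the button clearly above its housing (cap top at zoom (564,205), z≈92). Cross at -1.83, tab at about -0.24. Carry the shut gripper to the tab's positive side, high up.

```bash
python3 -m handwheel '[[[1,0.37,0.63,0,0.35],[1,0.37,0.63,0,0.35],[1,0.37,0.63,0,0.35],[1,0.37,0.63,0,0.35],[1,0.37,0.63,0,0.35],[1,0.37,0.63,0,0.35],[1,0.37,0.63,0,0.35],[1,0.37,0.63,0,0.35]]]' 20
python3 -m handwheel '[[[1,0.37,0.63,0,0.35],[1,0.37,0.63,0,0.35],[1,0.37,0.63,0,0.35],[1,0.37,0.63,0,0.35],[1,0.37,0.63,0,0.35],[1,0.37,0.63,0,0.35],[1,0.37,0.63,0,0.35],[1,0.37,0.63,0,0.35],[1,0,0,0,0],[1,0,0,0,0]]]'
```

```text
time_s: 0.9
eef_pos: [360.5, -226.8, 231.2]
ee_rot: [-0.0, 0.919, 0.393, -0.0]
force: [0.4, 0.4, -0.7]
grip_width: 0.001
grip_force: 0.0
time_s: 1.9
eef_pos: [507.9, 24.1, 230.8]
ee_rot: [-0.0, 0.826, 0.564, -0.0]
force: [0.8, 0.5, -0.0]
grip_width: -0.003
grip_force: 0.0
```

```bash
python3 -m handwheel '[[[1,0,0,-0.4,0],[1,0,0,-0.4,0],[1,0,0,-0.4,0],[1,0,0,-0.4,0],[1,0,0,-0.4,0],[1,0,0,-0.3,0],[1,0,0,-0.25,0],[1,0,0,-0.2,0],[1,0,0,0,0],[1,0,0,0,0]]]'
python3 - <<'E'
from rig import optics
from h import *
for n in("top","side"):
    c=optics.capture(n); pickle.dump(c,open(n+"1.pkl","wb"))
    if n=="side": cv2.imwrite("pics/side1.png",cv2.resize(c["img"][120:270,180:380],(800,600),interpolation=cv2.INTER_CUBIC))
A=np.array([565.62,32.83]);th=-.149
def P(a,o,r=52):
    f=th+np.pi+a; return A+r*np.array([np.cos(f),np.sin(f)])+o*np.array([-np.sin(f),np.cos(f)])
q=np.array([508.05,23.7]); a=-.237
t=P(a,16);print("approach",((t-q)/50).round(3)); q=t
for i in range(21):
    a-=np.deg2rad(4); t=P(a,16); d=((t-q)/50).round(2); q=q+d*50; print(round(a,2),d.tolist())
E
```

```text
time_s: 2.9
eef_pos: [508.2, 23.5, 94.2]
ee_rot: [0.0, 0.826, 0.564, 0.0]
force: [0.6, 0.3, 0.4]
grip_width: 0.005
grip_force: 0.0
approach [0.067 0.278]
-0.31 [0.01, 0.08]
-0.38 [0.01, 0.07]
-0.45 [0.02, 0.07]
-0.52 [0.03, 0.08]
-0.59 [0.03, 0.06]
-0.66 [0.03, 0.07]
-0.73 [0.04, 0.07]
-0.8 [0.05, 0.06]
-0.87 [0.04, 0.06]
-0.94 [0.05, 0.05]
-1.0 [0.06, 0.06]
-1.07 [0.06, 0.04]
-1.14 [0.06, 0.05]
-1.21 [0.07, 0.04]
-1.28 [0.06, 0.03]
-1.35 [0.07, 0.03]
-1.42 [0.08, 0.03]
-1.49 [0.07, 0.02]
-1.56 [0.07, 0.01]
-1.63 [0.08, 0.01]
-1.7 [0.08, 0.0]
```

View pics/side1.png

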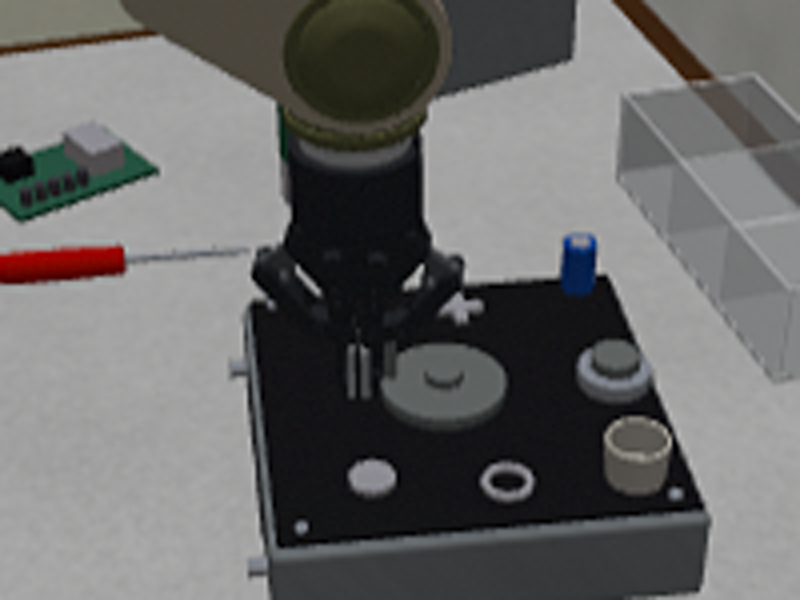

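The shut fingertips (crop (360,370)) stand on the near side of the tab, clear of everything. Push in small arcs.

```bash
python3 -m handwheel '[[[1,0.02,0.07,0,0],[1,0.02,0.07,0,0],[1,0.02,0.07,0,0],[1,0.01,0.07,0,0],[1,0.01,0.08,0,-0.5],[1,0.01,0.07,0,-0.5],[1,0.02,0.07,0,-0.5],[1,0.03,0.08,0,-0.5],[1,0.03,0.06,0,-0.5],[1,0.03,0.07,0,-0.5]]]'
python3 -m handwheel '[[[1,0.04,0.07,0,-0.5],[1,0.05,0.06,0,-0.5],[1,0.04,0.06,0,-0.5],[1,0.05,0.05,0,-0.5],[1,0.06,0.06,0,-0.5],[1,0.06,0.04,0,-0.5],[1,0.06,0.05,0,-0.5],[1,0.07,0.04,0,-0.5],[1,0.06,0.03,0,-0.5],[1,0,0,0,0]]]'
python3 - <<'E'
from rig import optics
from h import *
c=optics.capture("side");pickle.dump(c,open("side2.pkl","wb"))
d=optics.capture("top");pickle.dump(d,open("top2.pkl","wb"))
f=lambda i,a,b:cv2.resize(i["img"][a:a+120,b:b+80],(400,600),interpolation=cv2.INTER_CUBIC)
cv2.imwrite("pics/both2.png",np.hstack([f(c,160,250),f(d,135,250)]))
E
```

```text
time_s: 4.0
eef_pos: [517.7, 59.6, 93.7]
ee_rot: [-0.0, 0.926, 0.378, -0.001]
force: [-0.9, -1.2, 0.5]
grip_width: 0.001
grip_force: 0.9
time_s: 5.0
eef_pos: [542.6, 82.7, 93.7]
ee_rot: [-0.0, 0.997, 0.075, -0.0]
force: [0.1, 0.5, 0.2]
grip_width: 0.006
grip_force: 0.0
```

View pics/both2.png

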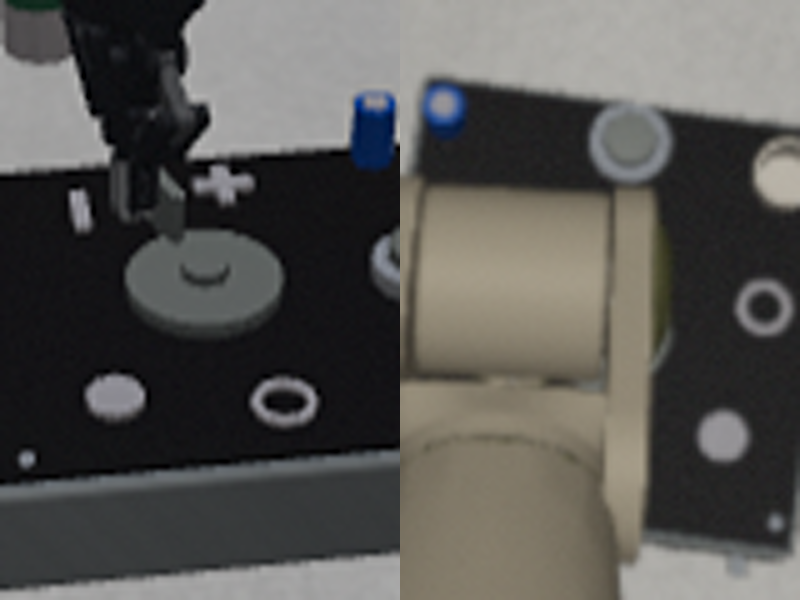

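Side crop: fingertip pushes the tab, now between the bar (80,210) and the cross (222,183); the arm hides the tab from the top. Go on to about -1.70, back off, move away and measure.

```bash
python3 -m handwheel '[[[1,0.07,0.03,0,-0.5],[1,0.08,0.03,0,-0.5],[1,0.07,0.02,0,-0.5],[1,0.07,0.01,0,-0.5],[1,0.08,0.01,0,-0.5],[1,0.08,0,0,-0.5],[1,0,0,0,0],[1,0,0,0,0]]]'
python3 -m handwheel '[[[1,-0.2,0.05,0,0],[1,-0.2,0.05,0,0],[1,0,0,0.4,0],[1,0,0,0.4,0],[1,0,0,0.4,0],[1,0,0,0.4,0],[1,0,0,0.4,0],[1,0,0,0,0]]]'
python3 -m handwheel '[[[1,-0.2,-0.7,0,0],[1,-0.2,-0.7,0,0],[1,-0.2,-0.7,0,0],[1,-0.2,-0.7,0,0],[1,-0.2,-0.7,0,0],[1,-0.2,-0.7,0,0],[1,-0.2,-0.7,0,0],[1,-0.2,-0.7,0,0],[1,0,0,0,0],[1,0,0,0,0]]]'
python3 - <<'E'
from rig import optics
from h import *
c=optics.capture("side");pickle.dump(c,open("side3.pkl","wb"))
d=optics.capture("top");pickle.dump(d,open("top3.pkl","wb"))
cv2.imwrite("pics/both3.png",np.hstack([cv2.resize(i["img"][a:a+90,b:b+60],(400,600),interpolation=cv2.INTER_CUBIC) for i,a,b in((c,170,250),(d,155,250))]))
E
```

```text
time_s: 5.9
eef_pos: [565.0, 87.2, 93.8]
ee_rot: [0.0, 0.991, -0.132, 0.0]
force: [-0.4, 0.8, 0.2]
grip_width: -0.001
grip_force: 0.0
time_s: 6.7
eef_pos: [546.0, 92.2, 196.3]
ee_rot: [-0.0, 0.991, -0.133, 0.003]
force: [0.3, 0.2, 1.0]
grip_width: 0.0
grip_force: 0.0
time_s: 7.7
eef_pos: [464.6, -187.9, 192.9]
ee_rot: [-0.0, 0.991, -0.134, -0.001]
force: [0.3, 0.4, 0.4]
grip_width: -0.002
grip_force: 0.0
```

View pics/both3.png

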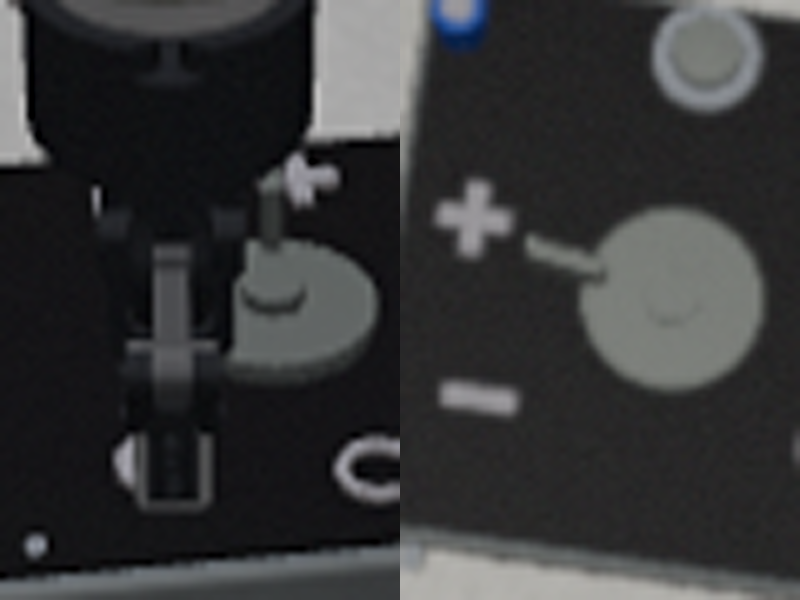

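Top crop: tab tip at (529,245), inner visible end about (603,272), just short of the cross line. Compute its angle.

```bash
cat >> h.py <<'E'
A=np.array([565.62,32.83]);th=-.149
def P(a,o,r=52):
    f=th+np.pi+a; return A+r*np.array([np.cos(f),np.sin(f)])+o*np.array([-np.sin(f),np.cos(f)])
def tabangle(c):
    # bright-on-black fin outside the disc, weighted centroid of columns; its seen top lies at z~110
    g=cv2.cvtColor(c["img"],cv2.COLOR_BGR2GRAY).astype(float); out=[]
    for a in np.arange(-2.0,-1.5,.005):
        f=th+np.pi+a; s=[]
        for r in np.arange(48,64,1.):
            u,v=proj(c,[*(A+r*np.array([np.cos(f),np.sin(f)])),112])
            s.append(cv2.getRectSubPix(g.astype(np.float32),(1,1),(float(u),float(v)))[0,0])
        out.append((a,np.mean(s)))
    out=np.array(out); w=np.clip(out[:,1]-out[:,1].max()*.6,0,None); return (out[:,0]*w).sum()/w.sum(), out[out[:,1].argmax()]
E
python3 - <<'E'
from h import *
c=pickle.load(open("top3.pkl","rb"))
tip=ray(c,250-.5+.15*129.5,155-.5+.15*245.5,112); d=tip-A
print(np.hypot(*d),np.arctan2(d[1],d[0])-np.pi-th,tabangle(c))
E
```

```text
64.51149298616015 -1.7151444584160214 (np.float64(-1.7046395933701444), array([ -1.705     , 115.74594116]))
```

```bash
python3 -m handwheel '[[[1,0.2,0.7,0,0],[1,0.2,0.7,0,0],[1,0.2,0.7,0,0],[1,0.2,0.7,0,0],[1,0.2,0.7,0,0],[1,0.2,0.7,0,0],[1,0.2,0.7,0,0],[1,0.2,0.7,0,0],[1,0,0,0,0],[1,0,0,0,0]]]'
python3 -m handwheel '[[[1,0,0,-0.4,0],[1,0,0,-0.4,0],[1,0,0,-0.4,0],[1,0,0,-0.4,0],[1,0,0,-0.4,0],[1,0,0,0,0],[1,0.1,-0.02,0,0],[1,0.1,-0.03,0,0],[1,0.1,-0.02,0,0],[1,0.05,-0.01,0,0]]]'
```

```text
time_s: 8.8
eef_pos: [544.6, 93.6, 193.4]
ee_rot: [0.0, 0.991, -0.132, -0.0]
force: [0.3, -0.1, 0.0]
grip_width: -0.001
grip_force: 0.0
time_s: 9.8
eef_pos: [563.4, 88.0, 94.4]
ee_rot: [-0.0, 0.991, -0.134, 0.001]
force: [-0.3, 0.9, -0.6]
grip_width: 0.003
grip_force: 0.0
```

```bash
python3 -m handwheel '[[[1,0.04,-0.01,0,-0.17],[1,0.04,-0.01,0,-0.17],[1,0.03,0,0,-0.17],[1,0.03,0,0,-0.17],[1,0.02,0,0,-0.17],[1,0.015,0,0,0],[1,0,0,0,0],[1,0,0,0,0]]]'
python3 -m handwheel '[[[1,-0.2,0.08,0,0],[1,-0.2,0.08,0,0],[1,0,0,0.4,0],[1,0,0,0.4,0],[1,0,0,0.4,0],[1,0,0,0.4,0],[1,0,0,0.4,0],[1,0,0,0,0]]]'
python3 -m handwheel '[[[1,-0.2,-0.7,0,0],[1,-0.2,-0.7,0,0],[1,-0.2,-0.7,0,0],[1,-0.2,-0.7,0,0],[1,-0.2,-0.7,0,0],[1,-0.2,-0.7,0,0],[1,-0.2,-0.7,0,0],[1,-0.2,-0.7,0,0],[1,0,0,0,0],[1,0,0,0,0]]]'
python3 - <<'E'
from rig import optics
from h import *
d=optics.capture("top");pickle.dump(d,open("top4.pkl","wb"));print(tabangle(d))
cv2.imwrite("pics/top4.png",cv2.resize(d["img"][155:230,240:340],(800,600),interpolation=cv2.INTER_CUBIC))
E
```

```text
time_s: 10.6
eef_pos: [571.3, 87.2, 93.7]
ee_rot: [0.0, 0.981, -0.192, 0.0]
force: [-0.5, -0.1, -0.1]
grip_width: 0.004
grip_force: 0.5
time_s: 11.4
eef_pos: [552.2, 95.4, 196.4]
ee_rot: [-0.0, 0.981, -0.192, 0.003]
force: [0.2, 0.1, 0.4]
grip_width: 0.003
grip_force: 0.0
time_s: 12.4
eef_pos: [470.9, -184.8, 192.9]
ee_rot: [-0.0, 0.981, -0.193, -0.0]
force: [-0.3, 0.3, -0.5]
grip_width: -0.0
grip_force: 0.0
(np.float64(-1.8202395560322475), array([ -1.825     , 116.11961365]))
```

View pics/top4.png

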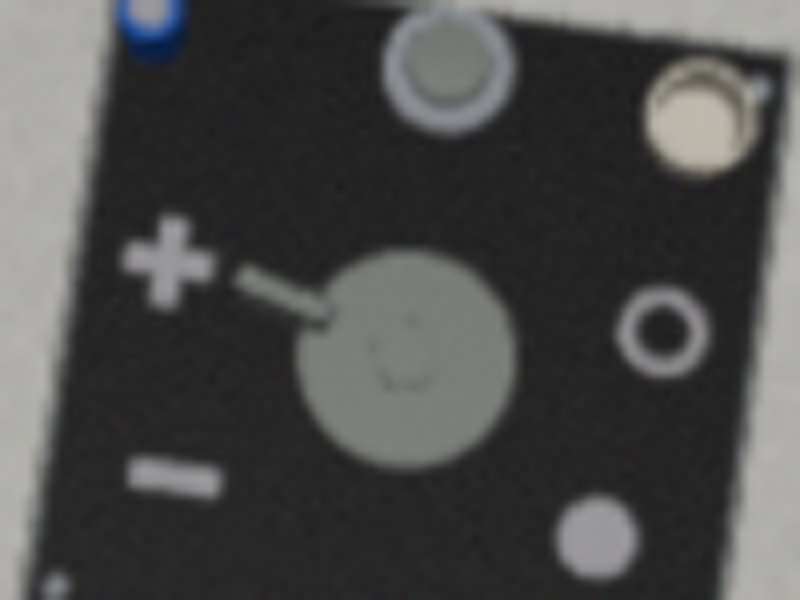

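Tab now points at the cross centre (angle ≈ -1.825); capacitor and cup are untouched. Go over the button.

```bash
python3 -m handwheel '[[[1,0.45,0.45,0,0],[1,0.45,0.45,0,0],[1,0.45,0.45,0,0],[1,0.45,0.45,0,0],[1,0.45,0.45,0,0],[1,0.45,0.45,0,0],[1,0.45,0.45,0,0],[1,0.45,0.45,0,0],[1,0.47,0.43,0,0],[1,0,0,0,0]]]'
python3 -m handwheel '[[[1,0,0,-0.35,0],[1,0,0,-0.35,0],[1,0,0,-0.35,0],[1,0,0,-0.35,0],[1,0,0,-0.25,0],[1,0,0,-0.15,0],[1,0,0,0,0],[1,0,0,0,0]]]'
python3 - <<'E'
from rig import optics
from h import *
c=optics.capture("side");pickle.dump(c,open("side5.pkl","wb"))
cv2.imwrite("pics/side5.png",cv2.resize(c["img"][150:240,280:400],(800,600),interpolation=cv2.INTER_CUBIC))
E
```

```text
time_s: 13.45
eef_pos: [675.9, 21.2, 192.4]
ee_rot: [-0.0, 0.982, -0.19, -0.0]
force: [-0.0, 0.4, 0.0]
grip_width: 0.001
grip_force: 0.0
time_s: 14.25
eef_pos: [675.1, 16.8, 104.5]
ee_rot: [-0.0, 0.981, -0.192, 0.001]
force: [0.4, -0.6, -0.6]
grip_width: -0.001
grip_force: 0.0
```

View pics/side5.png

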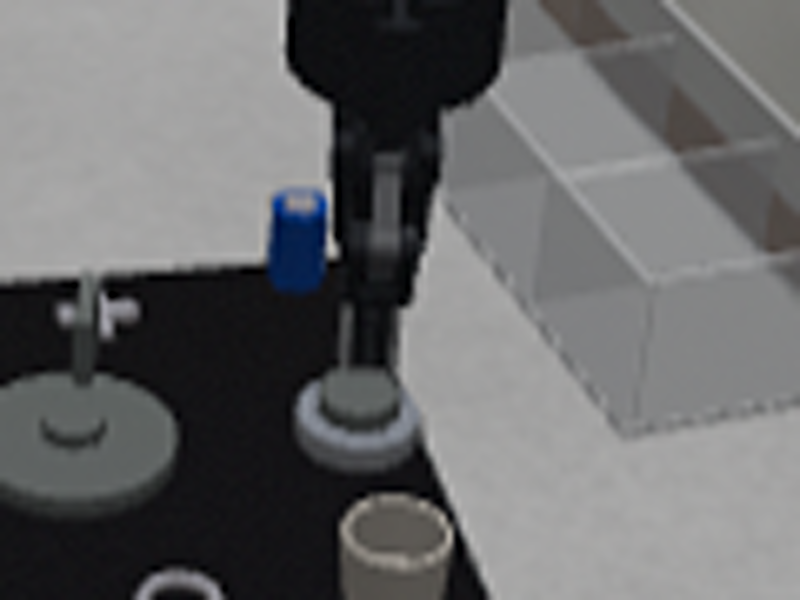

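Fingertips at crop (370,360) hang right over the cap (360,390). Lower in small steps, watching force.

```bash
python3 -m handwheel '[[[1,0,0,-0.06,0],[1,0,0,-0.06,0],[1,0,0,-0.06,0],[1,0,0,0,0],[1,0,0,0,0]]]'
python3 -m handwheel '[[[1,0,0,-0.03,0],[1,0,0,-0.03,0],[1,0,0,0,0],[1,0,0,0,0]]]'
python3 -m handwheel '[[[1,0,0,-0.03,0],[1,0,0,-0.03,0],[1,0,0,0,0],[1,0,0,0,0]]]'
```

```text
time_s: 14.8
eef_pos: [674.8, 16.7, 94.7]
ee_rot: [0.0, 0.981, -0.192, -0.0]
force: [-0.5, -0.2, -0.6]
grip_width: -0.002
grip_force: 0.0
time_s: 15.2
eef_pos: [674.9, 16.7, 92.0]
ee_rot: [-0.0, 0.981, -0.192, 0.0]
force: [-0.0, 0.2, 1.5]
grip_width: 0.0
grip_force: 0.7
time_s: 15.6
eef_pos: [674.9, 16.7, 89.0]
ee_rot: [-0.0, 0.981, -0.192, 0.0]
force: [-0.2, -0.6, 3.1]
grip_width: 0.002
grip_force: 1.6
```

```bash
python3 -m handwheel '[[[1,0,0,-0.03,0],[1,0,0,-0.03,0],[1,0,0,0,0],[1,0,0,0,0]]]'
python3 -m handwheel '[[[1,0,0,-0.02,0],[1,0,0,0,0],[1,0,0,0,0]]]'
```

```text
time_s: 16.0
eef_pos: [674.9, 16.7, 86.1]
ee_rot: [0.0, 0.981, -0.192, 0.0]
force: [-0.6, -0.7, 5.4]
grip_width: 0.006
grip_force: 2.7
time_s: 16.3
eef_pos: [675.0, 16.7, 86.0]
ee_rot: [0.0, 0.981, -0.192, 0.0]
force: [-3.5, -0.3, 10.8]
grip_width: -0.0
grip_force: 5.5
```

Stopped at z = 86 while the force doubled, so the button is on its stop. One small extra press for certainty, then lift and clear away.

```bash
python3 -m handwheel '[[[1,0,0,-0.02,0],[1,0,0,0,0],[1,0,0,0,0]]]'
python3 -m handwheel '[[[1,0,0,0.06,0],[1,0,0,0.1,0],[1,0,0,0.2,0],[1,0,0,0.4,0],[1,0,0,0.4,0],[1,0,0,0.4,0],[1,0,0,0.4,0],[1,0,0,0.2,0],[1,0,0,0,0]]]'
python3 -m handwheel '[[[1,-0.45,-0.45,0,0],[1,-0.45,-0.45,0,0],[1,-0.45,-0.45,0,0],[1,-0.45,-0.45,0,0],[1,-0.45,-0.45,0,0],[1,-0.45,-0.45,0,0],[1,-0.45,-0.45,0,0],[1,-0.45,-0.45,0,0],[1,-0.45,-0.45,0,0],[1,0,0,0,0]]]'
python3 - <<'E'
from rig import optics
from h import *
d=optics.capture("top");c=optics.capture("side");print(tabangle(d))
f=lambda i,a,b:cv2.resize(i["img"][a:a+105,b:b+70],(400,600),interpolation=cv2.INTER_CUBIC)
cv2.imwrite("pics/both6.png",np.hstack([cv2.resize(i["img"][a:a+150,b:b+100],(400,600),interpolation=cv2.INTER_CUBIC) for i,a,b in((c,150,270),(d,130,240))]))
o=pickle.load(open("top0.pkl","rb"))["img"]
print((cv2.absdiff(o,d["img"]).max(2)[150:178]>40)[:,250:345].sum())
E
```

```text
time_s: 16.6
eef_pos: [675.0, 16.7, 85.9]
ee_rot: [0.0, 0.981, -0.192, 0.001]
force: [-5.7, 0.8, 15.5]
grip_width: 0.001
grip_force: 8.2
time_s: 17.5
eef_pos: [675.2, 16.7, 193.0]
ee_rot: [-0.0, 0.981, -0.192, 0.001]
force: [-0.2, -0.2, 0.2]
grip_width: -0.001
grip_force: 0.0
time_s: 18.5
eef_pos: [470.1, -187.4, 190.8]
ee_rot: [-0.0, 0.981, -0.194, -0.001]
force: [0.7, -0.3, -0.0]
grip_width: -0.002
grip_force: 0.0
(np.float64(-1.8206403746468283), array([ -1.825     , 115.65742493]))
0
```

View pics/both6.png

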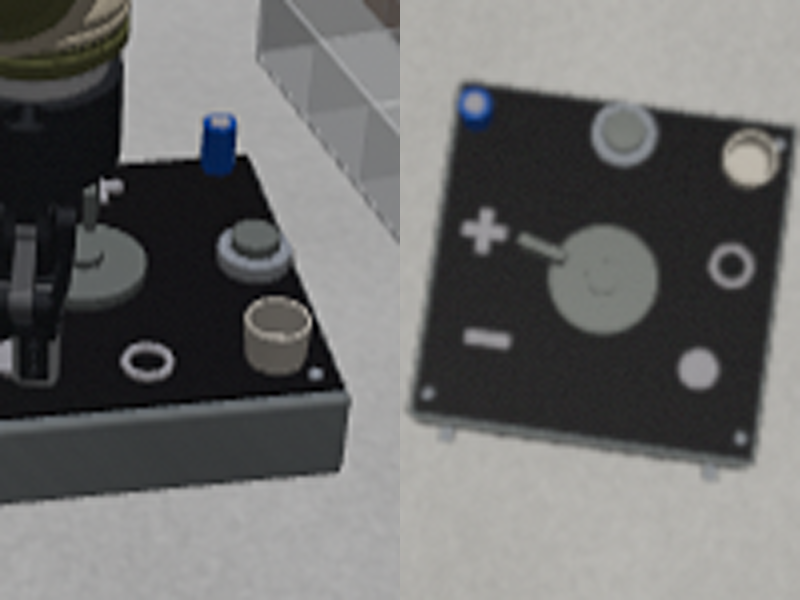

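The button cap is back up (side crop (255,237)), the tab (top crop (540,247)) points at the cross (485,231), and the capacitor and cup have not moved.

```bash
python3 -c "
from rig import ctrl
print(ctrl.finish_job())"
```

```text
the job is handed in; nothing more can be done
None
```

The tab points at the cross (measured about -1.82 to -1.83 rad, mark at -1.83), the test button was then pressed to its stop and came back up, the capacitor and cup are unmoved, the arm kept well clear of the other loose items, and the job was handed in at about 18.6 s.

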